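# Step the crimp sample board under the gauge pointer

## Task

On the gauging stage, first swing the black turnbutton fully across the orange frame so that the sample board is secured. Then slide the board carrier by its blue finger loop until the fixed pointer stands over the red dot, let it rest there for a second, and slide it on until the pointer stands over the green dot; leave it there with the turnbutton still across. Do not push against the pointer or its stand, and leave the blue bin, the pliers and the reel where they are.

Things in the scene. Friction and masses are not known exactly. Their poses are not given: they have to be found in the camera images.
- stage: Cream gauging stage fixed to the bench, base plate 240 x 340 x 12 mm. Origin on the bench under it, z up; its x (away from the robot at yaw 0) and y (left) are the axes of the slides: 'stage x', 'stage y' below. Its place and yaw change. The carrier rides on it on x-y slides, about 4 N each to move, and stays where it is left. Carrier deck: aluminium, 225 x 170 mm, top 45 mm above the bench.
- pointer_tip (a point): Tip of the fixed dark steel needle, pointing straight down, 57 mm above the bench, 6 mm above the dots.
- red_dot (a point): Centre of the red dot, 16 mm across, near the rim of the white disc (82 mm diameter, top 50 mm above the bench) clamped stiffly in the middle of the grey sample board. The disc sits at any angle, so the dot's place changes, always 32 mm from the board's middle.
- green_dot (a point): Centre of the green dot, 16 mm across, on the same disc, straight across it from the red one, 64 mm from it, 32 mm from the board's middle.
- board (a point): Middle of the grey sample board (124 x 134 mm, top 48 mm above the bench) in its orange frame (outside 140 x 150 mm, bars 12 mm wide, top 52 mm above the bench). Moves with the carrier.
- loop (a point): Middle of the blue rectangular finger loop on the carrier's near end, at the height of its rim, 75 mm above the bench; open at the top, inside 36 mm (stage x) by 64 mm (stage y) and 30 mm deep down to the deck, wall 7 mm. Put fingers in and push its walls. It lies 118 mm from the board's middle, along stage -x.
- pivot (a point): Top of the turnbutton's steel pivot, 60 mm above the bench, on the carrier beside the frame, 102 mm from the board's middle along stage -y.
- post (a point): Top (88 mm above the bench) of the red upright post, 12 mm in diameter and 28 mm high, on the turnbutton's tail, 42 mm from the pivot. Push it round the pivot. Turnbutton: black bar 86 x 16 x 7 mm, top 60 mm above the bench.
- turnbutton (a joint): Turnbutton angle in rad: 0 = closed against its stop, nose across the orange frame and post on the side away from the board (stage -y from the pivot); 1.57 = open, post toward stage -x from the pivot. Closing is anticlockwise seen from above. Range 0 to 1.75; stays where it is left.
- carrier (a joint): Carrier's displacement in m along stage x, range -0.075 to 0.045; 0 with joint cross_slide also 0 puts the board's middle under the pointer.
- cross_slide (a joint): Carrier's displacement in m along stage y, range -0.055 to 0.055.
- pointer: The fixed cream pointer stand, same origin and axes as the stage: a column 60 x 45 mm, 150 mm high, at stage x 30 mm, y 205 mm, with an arm 14 mm wide, 93 to 115 mm above the bench, along stage y to the needle at stage x 30 mm, y 0.
- bin: Bystander: loose blue plastic bin 120 x 160 x 55 mm, open and empty; origin under its middle.
- pliers: Bystander: loose pliers with red handles, 180 mm long, 14 mm high, lying on the bench; origin at the underside, middle of length.
- reel: Bystander: loose cardboard reel of copper terminals lying flat, 160 mm diameter, 32 mm high; origin under its middle.

How it is judged:
By the outcome, as a careful person would: the job done as asked, in the order asked, and still so for the second after the job is handed in, with the robot touching nothing.
It also fails if it takes over 67 s, if anything falls off the work surface, if the arm or the gripper's body presses on something with over 40 N, if the wrist force passes 120 N, or if a joint passes its speed limit or range.

## Robot

A 6-joint arm with a two-finger parallel gripper is mounted at the origin on the work surface. World frame = base frame: x ahead of the robot, y to its left, z up, the work surface at z = 0. Lengths are in mm, angles in rad, forces in N, time in s.
With the tool pointing down it reaches from about 275 to 825 mm from the base axis. Payload 5.2 kg.
Tool frame: the origin (TCP) lies midway between the tips of the shut fingers; the grasp point (between the pads) lies 19 mm behind it; z points along the fingers, y is the direction in which the jaws open and shut (so a half turn about z gives the same grasp; the last joint's range is limited). The gripper opens to 93 mm and grips with 3 to 60 N. Pads are 15 mm wide; open, the fingers measure 128 mm over their backs; the gripper's body (75 mm by 188 mm) begins 65 mm behind the grasp point.
Start: joints at [1.037, 0.259, 1.535, -0, 1.348, -0.203], TCP at [178.618, 520.193, 218.653] pointing down, gripper open.
Joint ranges: [-3.14, 3.14], [-0.91, 2.08], [0.19, 2.58], [-1.22, 4.36], [0.22, 2.71], [-3.12, 3.12]. Speed limits (rad/s): [2.57, 2.57, 3.14, 3.14, 3.14, 3.14].

## Interface

Orientations are given as a unit quaternion [w, x, y, z].
In Python, from workcell import observe, capture, bot gives the robot as it stands. The module is installed in compiled form; this text tells all that it offers.
- The arm moves only by the tool apply_moves, never from a script. Its argument "commands" is a list of rows, each a list of 4 numbers: the shift along the tool's x, y, z in cm, then the turn about the tool's z in degrees. A call has 1 to 12 rows; each row shifts and turns the commanded pose from where the row before left it, along the tool's axes as they then stand; what a row does not reach is not made up. A row lasts 1/10 s, in which the tool goes at most 50 mm and 8.59 degrees, less where a joint would pass 70% of its speed; a pose out of reach is approached as far as the arm can. A call with a gripper value outside its range is refused whole. "hand" is the gripper's target within -1 to 1 (shut at 1, half-way at 0, fully open at -1), set as the call begins (left out, the last holds). The fingers move at their own pace and stop on an object; the grip force is fixed at half the most. Time passes only in rows, so rows that do not move let the fingers close. It gives the time, the measured TCP pose, the force and the opening at its end, in the units of the state.
- observe(): the state, without advancing time (a new reading comes with each control period).
- capture(name): name is "scene" or "top" or "wrist"; returns a dict with "img" (420x560x3 uint8, red, green, blue), "z_map" (420x560 float32, mm along the optical axis (not along the pixel's ray), 0 where there is no reading), "fx", "fy", "cx", "cy" (pixels), "R" (3x3) and "t" (3): a world point X has camera coordinates R X + t. Camera axes: x right, y down, z forward; pixel columns grow to the right and rows downward; lengths in mm; the calibration is good to about 2 mm. A picture is of the moment at which its call begins.
- bot.finish_job(): hands the job in, once; it reports no verdict.
The state is a dict: "time_s": time; "joint_positions": joint angles; "dq": joint speeds; "joint_efforts": joint torques, N m; "tcp_pos": TCP position; "tcp_rot": TCP orientation; "wrist_force": force on the tool from outside, world axes, zero at the start; "ft_torque": the same for the moment, N m; "finger_gap": finger opening in mm.
Only numpy, scipy, OpenCV 4.12 (cv2) and the standard library are available. Lean on these libraries where they do the work, as an engineer would, in place of code of your own. Each camera call takes 0.05 s, during which the arm holds its last target. There are 200 camera calls.

## Working session

There is one attempt and no reset: what is moved stays moved. The work goes in short steps, Python scripts to look and compute and a tool call to move; the robot and the scene stay as the last step left them, time stands still between calls to the robot, and variables do not carry over. Pictures are saved under pics/ and viewed, about 8 in all and at most 12, crops included, and the job is handed in when it is done.

Besides the shell and the picture viewer there is one more tool, called as name([rows], argument=value, ...), one row to a line, values as JSON. apply_moves: Moves the arm, as the interface text tells. Its arguments: {"type":"object","properties":{"commands":{"type":"array","items":{"type":"array","items":{"type":"number"}}},"hand":{"type":"number"}},"required":["commands"]}

```bash
mkdir -p pics
cat > h.py <<'E'
import numpy as np, cv2
from workcell import observe, capture, bot
def px2w(c,u,v,z=None):
    d=np.array([(u-c["cx"])/c["fx"],(v-c["cy"])/c["fy"],1.0]); R=np.array(c["R"]);t=np.array(c["t"])
    o=-R.T@t; w=R.T@d
    if z is None: return o+w*c["z_map"][int(v),int(u)]
    return o+w*(z-o[2])/w[2]
def w2px(c,X):
    p=np.array(c["R"])@np.array(X,float)+np.array(c["t"]); return c["fx"]*p[0]/p[2]+c["cx"],c["fy"]*p[1]/p[2]+c["cy"]
def save(c,n,crop=None,s=1):
    im=c["img"][:,:,::-1]
    if crop: x0,y0,x1,y1=crop; im=im[y0:y1,x0:x1]
    cv2.imwrite("pics/"+n,cv2.resize(im,None,fx=s,fy=s,interpolation=cv2.INTER_CUBIC))
E
python3 - <<'E'
from h import *
import pickle
for n in ("top","scene"):
    c=capture(n); save(c,n+"0.png",s=1.4); pickle.dump(c,open(n+"0.pkl","wb")); print(n,c["R"],c["t"],c["fx"])
s=observe(); print(s["time_s"],s["tcp_rot"],s["finger_gap"],s["wrist_force"])
E
```

```text
top [[ 0.02823427 -0.99956014  0.0090745 ]
 [-0.9888231  -0.0292582  -0.14619449]
 [ 0.14639569 -0.00484538 -0.98921425]] [ -69.84370581  488.97021134 1521.98561215] 519.5877972637898
scene [[ 0.41105986  0.91160715  0.00148265]
 [ 0.69344976 -0.31163226 -0.6496251 ]
 [-0.59174084  0.26806295 -0.76025327]] [-130.76416664 -317.85113412 1546.79665561] 423.90385200833765
0.1 [-2.78057411e-04  1.64638103e-01  9.86353709e-01 -7.61099176e-04] 93.19933252725039 [ 0.21102796  0.62604867 -0.48064865]
```

View pics/top0.png

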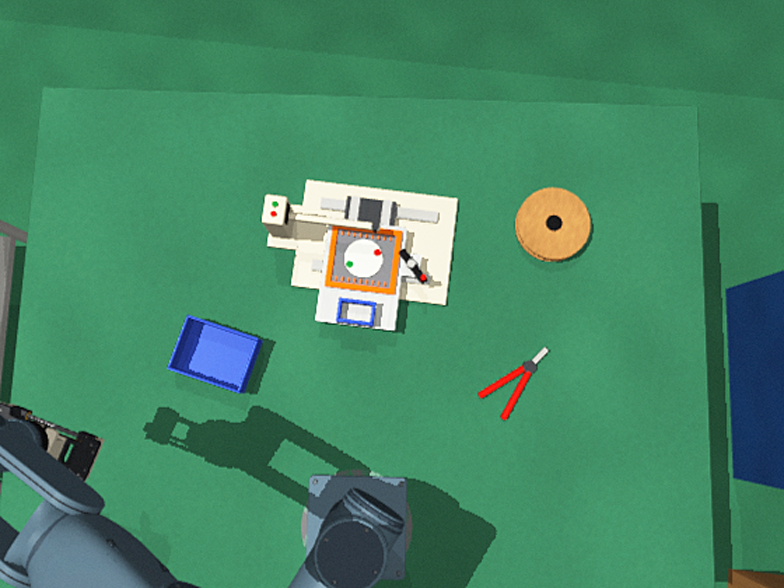

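View pics/scene0.png

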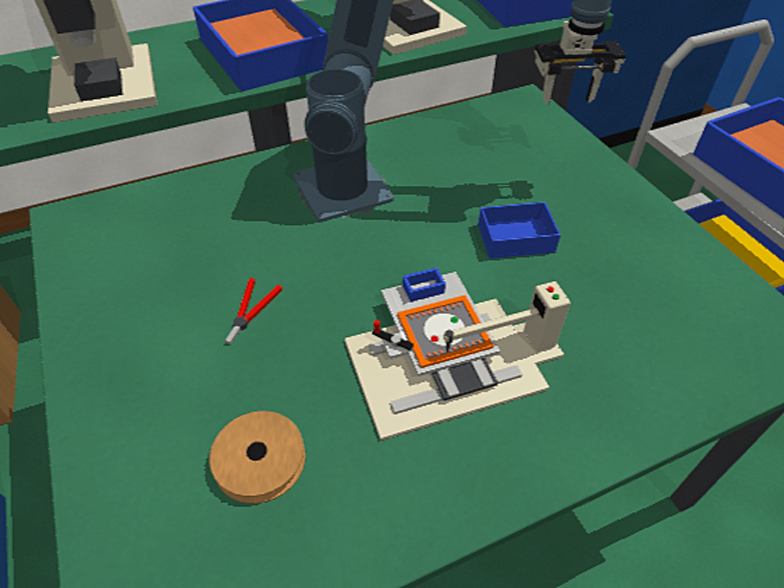

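The top view shows the stage near (375,245), with the loop at (356,312), the post at (424,279), the pivot at (412,264), the red dot at (377,252), the green dot at (349,264) and the bin at (215,355). The scene view agrees. The turnbutton is about half open. I'll enlarge the stage area.

Run:
```python
from h import *
import pickle
c=pickle.load(open("top0.pkl","rb")); save(c,"c1.png",(180,120,340,240),5)
```

```text
(no output)
```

View pics/c1.png

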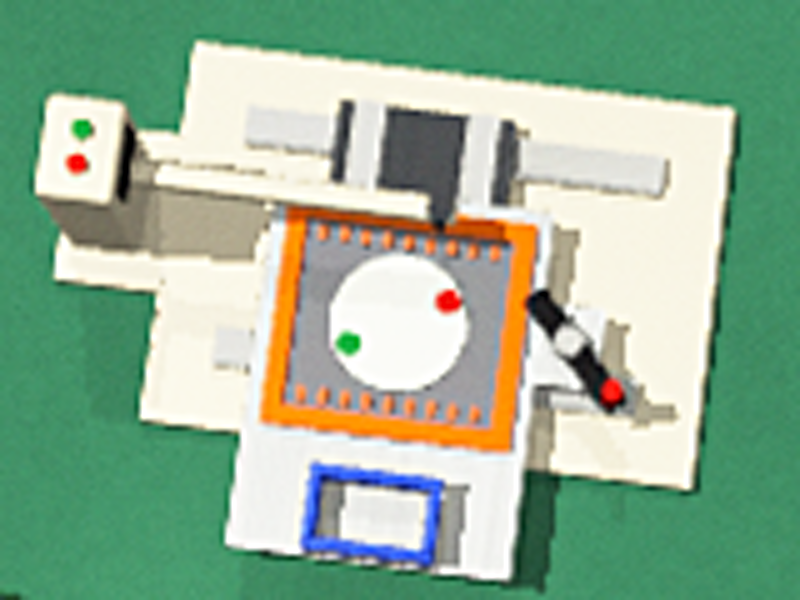

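The crop shows loop outer corners (313,463),(445,478),(433,566),(302,548), post top (612,390), pivot (572,341), disc centre (398,322), red dot (448,300), green dot (348,342), and base plate corners (197,42),(735,108),(695,490),(142,420).

Run:
```python
from h import *
import pickle
c=pickle.load(open("top0.pkl","rb"))
W=lambda x,y,z: px2w(c,180+x/5,120+y/5,z)[:2]
b=np.array([W(*p,12) for p in [(197,42),(735,108),(695,490),(142,420)]])
print("base",b.round(0).tolist(),[np.linalg.norm(b[i]-b[i-1]).round() for i in range(4)])
ey=(b[0]-b[1]+b[3]-b[2]);ex=(b[0]-b[3]+b[1]-b[2])
print("yaw",np.arctan2(ex[1],ex[0]),np.arctan2(ey[1],ey[0])-np.pi/2)
yaw=np.arctan2(ey[1],ey[0])-np.pi/2
O=b.mean(0);R=np.array([[np.cos(yaw),-np.sin(yaw)],[np.sin(yaw),np.cos(yaw)]])
P={"loop":np.mean([W(*p,75) for p in [(313,463),(445,478),(433,566),(302,548)]],0),"post":W(612,390,88),"pivot":W(572,341,60),"disc":W(398,322,50),"red":W(448,300,50),"green":W(348,342,50),"O":O}
P["ptr"]=O+R@[30,0]
for k,v in P.items(): print(k,v.round(1),"stage",(R.T@(v-O)).round(1))
for u,v in [(215,355),(186,318),(262,348),(246,393),(168,366)]: print("bin",px2w(c,u/1.4,v/1.4,55).round(0))
s=observe();print(s["tcp_rot"])
```

```text
base [[740.0, 136.0], [708.0, -200.0], [468.0, -179.0], [501.0, 159.0]] [np.float64(240.0), np.float64(337.0), np.float64(241.0), np.float64(339.0)]
yaw -0.09073647830308404 -0.09635316612058675
loop [440.1  13.3] stage [-166.5   18.5]
post [ 515.  -123.4] stage [ -78.8 -110.4]
pivot [ 548.5 -100.5] stage [-47.6 -84.3]
disc [558.8   3.6] stage [-47.4  20.2]
red [573.1 -25.9] stage [-30.3  -7.8]
green [545.8  33. ] stage [-63.2  48.3]
O [604.  -21.1] stage [0. 0.]
ptr [633.9 -24. ] stage [30. -0.]
bin [343. 306.  55.]
bin [419. 371.  55.]
bin [361. 209.  55.]
bin [267. 237.  55.]
bin [318. 402.  55.]
[-2.78057411e-04  1.64638103e-01  9.86353709e-01 -7.61099176e-04]
```

apply_moves([
  [0, 0, 0, -6.8],
  [0, 0, 0, -6.8],
  [-1.8, -3.1, 0, 0],
  [-1.8, -3.1, 0, 0],
  [-1.8, -3.1, 0, 0],
  [-1.8, -3.1, 0, 0],
  [-1.8, -3.1, 0, 0],
  [-1.8, -3.1, 0, 0],
  [-1.8, -3.1, 0, 0],
  [-1.8, -3.1, 0, 0],
  [-1.8, -3.1, 0, 0],
  [-1.8, -3.1, 0, 0],
], hand=1)

```text
time_s: 1.3
tcp_pos: [329.0, 193.4, 218.5]
tcp_rot: [-0.0, 0.047, 0.999, -0.0]
wrist_force: [0.5, -0.4, 0.4]
finger_gap: 2.7
```

apply_moves([
  [-1.8, -3.1, 0, 0],
  [-1.8, -3.1, 0, 0],
  [-1.8, -3.1, 0, 0],
  [-1.8, -3.1, 0, 0],
  [-1.8, -3.1, 0, 0],
  [-1.8, -3.1, 0, 0],
  [-1.8, -3.1, 0, 0],
  [-1.8, -3.1, 0, 0],
  [-1.8, -3.1, 0, 0],
  [-1.8, -3, 0, 0],
  [0, 0, 0, 0],
  [0, 0, 0, 0],
])

```text
time_s: 2.5
tcp_pos: [478.9, -129.9, 217.9]
tcp_rot: [-0.001, 0.048, 0.999, 0.001]
wrist_force: [-0.4, 0.5, -0.6]
finger_gap: 0.5
```

Run:
```python
from h import *
import pickle
c=capture("wrist"); save(c,"w1.png",s=1.4); pickle.dump(c,open("w1.pkl","wb"))
s=observe(); print(s["time_s"],s["tcp_pos"],s["tcp_rot"],s["finger_gap"],s["wrist_force"])
```

```text
2.55 [ 478.62972523 -129.14159043  218.06221532] [-8.00317069e-04  4.69530415e-02  9.98896617e-01  5.65134618e-04] 0.1805815660393664 [-0.46869109  0.47906637 -0.12024705]
```

View pics/w1.png

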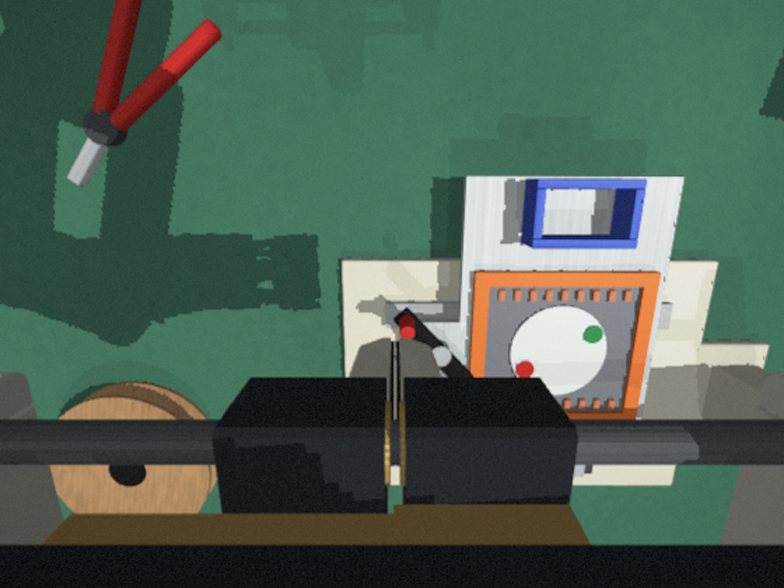

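The wrist view looks along stage +x (down in the picture). The post is at (407,332), the pivot at (442,355), the red dot at (525,369), the green dot at (593,334) and the disc centre at (559,351). The loop rim's outer corners are (538,180),(646,180),(637,247),(526,245).

Run:
```python
from h import *
import pickle
c=pickle.load(open("w1.pkl","rb")); k=1.4
cen=-np.array(c["R"]).T@np.array(c["t"]);print("cam",cen.round(0),np.array(c["R"])[2].round(3))
P=lambda u,v,z: px2w(c,u/k,v/k,z)[:2].round(1)
print("post",P(407,332,88),"dark",P(403,320,88),"pivot",P(442,355,60),"disc",P(559,351,50),"red",P(525,369,50),"green",P(593,334,50))
l=[P(*p,75) for p in [(538,180),(646,180),(637,247),(526,245)]];print("loop",l,np.mean(l,0))
e=[P(*p,45) for p in [(466,177),(684,178)]];print("deck near edge",e, np.degrees(np.arctan2(*(e[1]-e[0])[::-1])))
f=[P(*p,52) for p in [(475,272),(660,272)]];print("frame",f, np.degrees(np.arctan2(*(f[1]-f[0])[::-1])))
for u,v in [(407,332),(403,322),(590,182),(585,242)]: print(px2w(c,u/k,v/k).round(1))
```

```text
cam [ 406. -123.  385.] [ 0.266 -0.024 -0.964]
post [ 518.3 -124.1] dark [ 508.5 -126.2] pivot [552.  -96.9] disc [562.2   4. ] red [576.4 -25.2] green [549.3  32.6]
loop [array([417.5, -21.6]), array([424.7,  54.8]), array([472.5,  51.2]), array([463.3, -30.6])] [444.5   13.45]
deck near edge [array([411.1, -67.5]), array([427.8, 101.4])] 84.35322930258336
frame [array([485.7, -65. ]), array([499.8,  83.9])] 84.59053951529933
[ 518.3 -124.1   87.9]
[ 513.9 -126.5   77. ]
[422.4  15.1  75.3]
[464.9  12.3  76.1]
```

apply_moves([
  [0, 0, 2.5, 0],
  [0, 0, 2.5, 0],
  [0, 0, 2.5, 0],
  [0, 0, 2.5, 0],
  [0, 0, 2.5, 0],
  [0, 0, 2.5, 0],
  [0, 0, 0, 0],
  [-0.8, 0, 0, 0],
  [-0.6, 0, 0, 0],
  [-0.4, 0, 0, 0],
  [-0.4, 0, 0, 0],
  [-0.4, 0, 0, 0],
])

```text
time_s: 3.75
tcp_pos: [504.9, -132.5, 69.2]
tcp_rot: [-0.001, 0.046, 0.999, -0.0]
wrist_force: [-4.3, -2.7, 2.2]
finger_gap: 0.4
```

apply_moves([
  [-0.4, 0, 0, 0],
  [-0.4, 0, 0, 0],
  [-0.4, 0, 0, 0],
  [-0.4, 0, 0, 0],
  [-0.4, 0, 0, 0],
  [-0.2, 0, 0, 0],
  [0, 0, 0, 0],
])

```text
time_s: 4.45
tcp_pos: [527.6, -134.1, 68.5]
tcp_rot: [0.0, 0.047, 0.999, 0.0]
wrist_force: [-2.3, -0.9, 0.1]
finger_gap: 0.4
```

Run:
```python
from h import *
c=capture("top"); save(c,"t2.png",(180,120,340,240),5)
s=observe(); print(s["time_s"],s["tcp_pos"],s["wrist_force"])
```

```text
4.5 [ 527.68093312 -133.96844323   68.56262347] [-0.87055857 -0.5989143  -0.3194043 ]
```

View pics/t2.png

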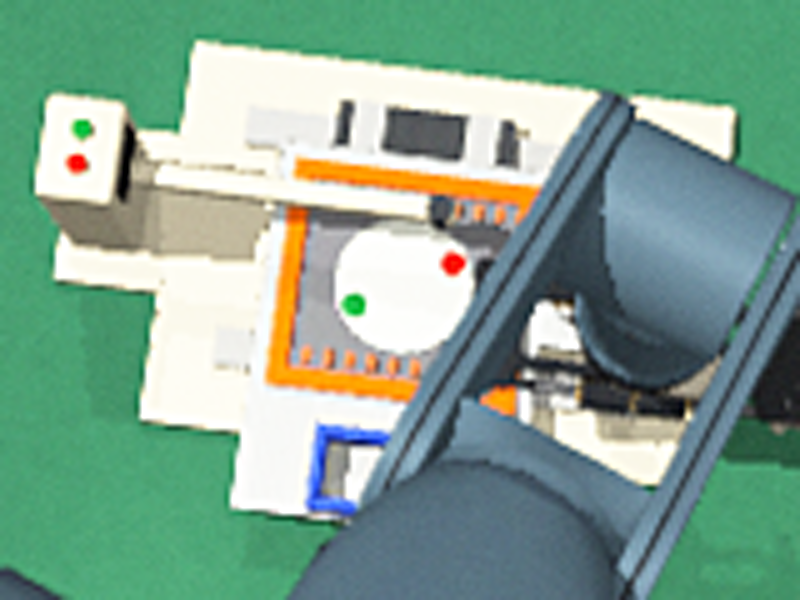

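The view shows the red dot moved from (448,300) to (453,263), so the carrier slid about 22 mm along stage +x and the button hardly turned. An off-tangent push isn't enough. I'll back off, look again, then grip the post and lead it round its arc tangentially.

apply_moves([
  [1, 0, 0, 0],
  [1.5, 0, 0, 0],
  [1.5, 0, -2, 0],
  [0, 0, -3, 0],
  [0, 0, -3.5, 0],
  [0, 0, -3.5, 0],
  [0, 0, -3, 0],
  [0, 0, 0, 0],
  [0, 0, 0, 0],
], hand=0)

```text
time_s: 5.4
tcp_pos: [487.3, -130.1, 219.0]
tcp_rot: [0.001, 0.047, 0.999, -0.0]
wrist_force: [0.2, -0.0, 0.0]
finger_gap: 46.4
```

Run:
```python
from h import *
import pickle
c=capture("wrist"); save(c,"w2.png",(200,100,480,310),2.8); pickle.dump(c,open("w2.pkl","wb"))
s=observe(); print(s["time_s"],s["tcp_pos"],s["wrist_force"],s["finger_gap"])
```

```text
5.45 [ 486.64392882 -129.88906637  217.90698002] [-0.87634881 -0.55217004  0.3539447 ] 46.524745176918955
```

View pics/w2.png

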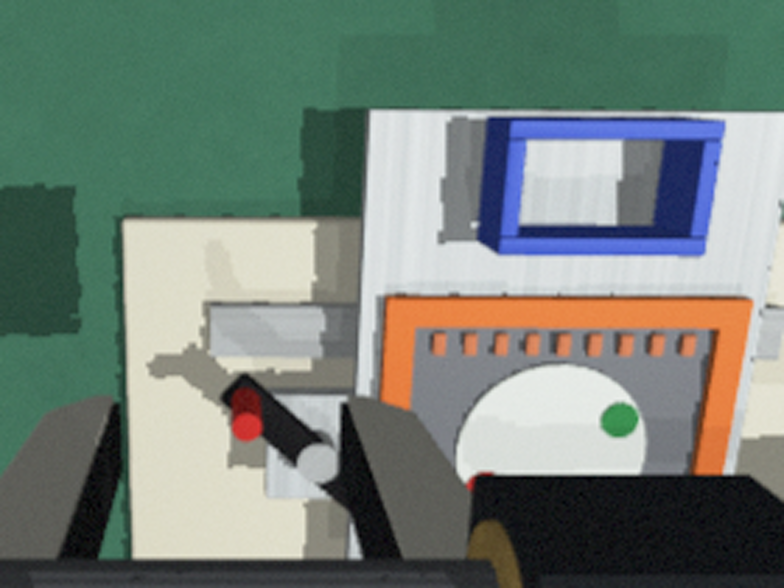

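The crop shows the post top at (247,427) and the pivot at (318,461). The loop's outer corners are (510,118),(724,121),(706,254),(498,252), and the green dot is at (619,419).

Run:
```python
from h import *
import pickle
c=pickle.load(open("w2.pkl","rb"))
P=lambda u,v,z: px2w(c,200+u/2.8,100+v/2.8,z)[:2]
po,pv,g=P(247,427,88),P(318,461,60),P(619,419,50)
l=np.mean([P(*p,75) for p in [(510,118),(724,121),(706,254),(498,252)]],0)
yaw=np.radians(-5.5);R=np.array([[np.cos(yaw),-np.sin(yaw)],[np.sin(yaw),np.cos(yaw)]])
pv2=l+R@[118,-102]
print("post",po,"pivot",pv,"from loop",pv2,"green",g,"loop",l)
d=R.T@(po-pv);print("stage post-pivot",d,np.hypot(*d),"theta",np.arctan2(-d[0],-d[1]))
d=R.T@(po-pv2);print(d,np.hypot(*d),"theta",np.arctan2(-d[0],-d[1]))
t=observe()["tcp_pos"][:2];print("tool->post in stage",R.T@(po-t))
```

```text
post [ 544.82832298 -128.55828125] pivot [ 575.43767799 -100.48869542] from loop [ 575.58913993 -100.5414088 ] green [572.61478303  30.26441432] loop [467.90865528  12.29880223]
stage post-pivot [-27.77808503 -30.87413569] 41.531124025340944 theta 0.7326605214278128
[-27.93390202 -30.83618197] 41.60736714765629 theta 0.7360546216353291
tool->post in stage [57.78897465  6.90138549]
```

apply_moves([
  [-2.9, 0.3, 0, 0],
  [-2.9, 0.4, 0, 0],
  [0, 0, 0, 8.25],
  [0, 0, 0, 8.25],
  [0, 0, 0, 8.25],
  [0, 0, 0, 8.25],
  [0, 0, 0, 8.25],
  [0, 0, 0, 8.25],
  [0, 0, 0, 8.25],
  [0, 0, 0, 8.25],
  [0, 0, 0, 8.25],
  [0, 0, 0, 8.25],
])

```text
time_s: 6.65
tcp_pos: [544.6, -128.3, 216.3]
tcp_rot: [-0.002, 0.696, 0.718, -0.0]
wrist_force: [0.7, -0.2, -1.0]
finger_gap: 46.2
```

apply_moves([
  [0, 0, 0, 8.25],
  [0, 0, 0, 8.25],
  [0, 0, 0, 8.25],
  [0, 0, 0, 8.25],
  [0, 0, 0, 8.25],
  [0, 0, 0, 8.25],
  [0, 0, 0, 0],
  [0, 0, 0, 0],
])

```text
time_s: 7.45
tcp_pos: [545.0, -128.5, 217.2]
tcp_rot: [-0.001, 0.931, 0.365, -0.001]
wrist_force: [-0.7, -0.8, 0.1]
finger_gap: 46.5
```

Run:
```python
from h import *
s=observe(); print(s["time_s"],s["tcp_pos"],s["tcp_rot"],s["joint_positions"])
from scipy.spatial.transform import Rotation as Ro
q=s["tcp_rot"];R=Ro.from_quat([q[1],q[2],q[3],q[0]]).as_matrix();print(R.round(3))
print("to post",R.T@(np.array([544.8,-128.6,67])-s["tcp_pos"]), "yaw y stage",np.degrees(np.arctan2(R[1,1],R[0,1]))+5.5)
```

```text
7.45 [ 544.98252895 -128.50482143  217.21141762] [-9.76866536e-04  9.30832283e-01  3.65444429e-01 -8.22683212e-04] [-4.30876069e-01  2.78979113e-01  1.51101803e+00  1.72183016e-04
  1.35414424e+00  3.91661969e-01]
[[ 0.733  0.68  -0.002]
 [ 0.68  -0.733  0.001]
 [-0.001 -0.002 -1.   ]]
to post [-7.57190632e-02  3.09070511e-01  1.50211222e+02] yaw y stage -41.63014769350069
```

apply_moves([
  [0, 0, 2.5, 0],
  [0, 0, 2.5, 0],
  [0, 0, 2.5, 0],
  [0, 0, 2.5, 0],
  [0, 0, 2.5, 0],
  [0, 0, 2, 0],
  [0, 0, 0.5, 0],
  [0, 0, 0, 0],
])

```text
time_s: 8.25
tcp_pos: [544.9, -128.5, 67.7]
tcp_rot: [-0.001, 0.931, 0.364, -0.001]
wrist_force: [0.0, -0.4, 1.1]
finger_gap: 46.1
```

apply_moves([
  [0, 0, 0, 0],
  [0, 0, 0, 0],
  [0, 0, 0, 0],
  [0, 0, 0, 0],
  [0, 0, 0, 0],
  [0, 0, 0, 0],
  [0, 0, 0, 0],
  [0, 0, 0, 0],
], hand=1)

```text
time_s: 9.05
tcp_pos: [545.7, -129.0, 69.0]
tcp_rot: [0.0, 0.932, 0.364, 0.0]
wrist_force: [-2.2, 0.0, 3.1]
finger_gap: 10.8
```

apply_moves([
  [0.01, 0.25, 0, -3.5],
  [0.01, 0.25, 0, -3.5],
  [0.01, 0.25, 0, -3.5],
  [0.01, 0.25, 0, -3.5],
  [0.01, 0.25, 0, -3.5],
  [0.01, 0.25, 0, -3.5],
  [0, 0, 0, 0],
])

```text
time_s: 9.75
tcp_pos: [558.1, -137.8, 68.9]
tcp_rot: [0.0, 0.85, 0.528, 0.0]
wrist_force: [-0.2, 1.6, 4.6]
finger_gap: 11.2
```

Run:
```python
from h import *
import pickle
s=observe(); print(s["time_s"],s["tcp_pos"],s["finger_gap"],s["wrist_force"],s["ft_torque"])
c=capture("top"); save(c,"t3.png",(180,120,340,240),5)
```

```text
9.75 [ 558.09473534 -137.7559325    68.93845522] 11.17907967731667 [-0.17003372  1.55310326  4.58700206] [0.12322099 0.2223219  0.10116247]
```

View pics/t3.png

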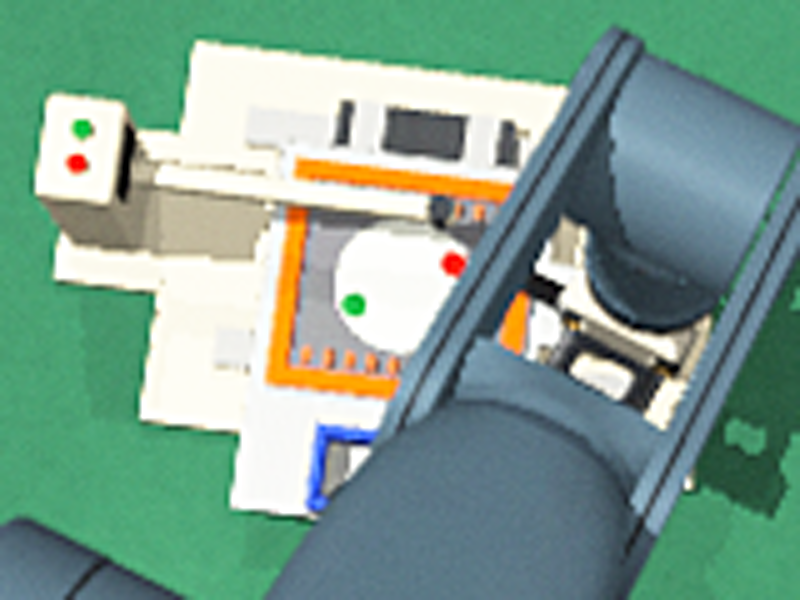

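The carrier hasn't moved this time: the red dot is still at (453,263) and the green at (353,304). The post is following the arc, so I'll continue to the stop.

apply_moves([
  [0.01, 0.25, 0, -3.5],
  [0.01, 0.25, 0, -3.5],
  [0.01, 0.25, 0, -3.5],
  [0.01, 0.25, 0, -3.5],
  [0.01, 0.25, 0, -3.5],
  [0.01, 0.25, 0, -3.5],
  [0, 0, 0, 0],
])

```text
time_s: 10.5
tcp_pos: [571.8, -141.2, 68.8]
tcp_rot: [-0.0, 0.739, 0.673, -0.0]
wrist_force: [-1.8, 1.0, 5.9]
finger_gap: 11.4
```

apply_moves([
  [0, 0.1, 0, 0],
  [0, 0.1, 0, 0],
  [0, 0.1, 0, 0],
  [0, 0.1, 0, 0],
  [0, 0, 0, 0],
  [0, 0, 0, 0],
])

```text
time_s: 11.1
tcp_pos: [575.3, -141.6, 68.8]
tcp_rot: [-0.001, 0.74, 0.673, -0.0]
wrist_force: [-3.0, 1.2, 6.0]
finger_gap: 11.3
```

Run:
```python
from h import *
import pickle
s=observe(); print(s["time_s"],s["tcp_pos"],s["finger_gap"],s["wrist_force"],s["ft_torque"])
c=capture("top")
hsv=cv2.cvtColor(c["img"],cv2.COLOR_RGB2HSV)
g=cv2.inRange(hsv,(50,120,80),(70,255,255)); g[:, :235]=0; g[:,270:]=0; g[:160]=0; g[205:]=0
n,l,st,ce=cv2.connectedComponentsWithStats(g)
for i in range(1,n):
  if st[i,4]>8: print(st[i],ce[i],(ce[i]-[180,120])*5)
```

```text
11.1 [ 575.34821145 -141.57752951   68.80098357] 11.265889066597376 [-2.99949964  1.15799411  5.98976114] [ 0.21750558  0.58775154 -0.12384932]
[249 177   4   5  14] [250.57142857 179.        ] [352.85714286 295.        ]
```

apply_moves([
  [0, 0, 0, 0],
  [0, 0, 0, 0],
  [0, 0, 0, 0],
  [0, 0, -2, 0],
  [0, 0, -3, 0],
  [0, 0, -3.5, 0],
  [0, 0, -3.5, 0],
  [0, 0, -3, 0],
  [0, 0, 0, 0],
], hand=0.2)

```text
time_s: 12.05
tcp_pos: [578.6, -143.1, 223.6]
tcp_rot: [0.004, 0.739, 0.673, 0.002]
wrist_force: [0.2, 0.5, -0.2]
finger_gap: 37.4
```

apply_moves([
  [2.4, -2.3, 0, 0],
  [2.4, -2.3, 0, 0],
  [2.4, -2.3, 0, 0],
  [2.4, -2.3, 0, 0],
  [2.4, -2.3, 0, 0],
  [2.3, -2.4, 0, 0],
  [0, 0, 0, 0],
  [0, 0, 0, 0],
  [0, 0, 0, 0],
], hand=0.45)

```text
time_s: 12.95
tcp_pos: [451.5, 12.8, 218.3]
tcp_rot: [0.0, 0.739, 0.673, -0.0]
wrist_force: [-0.5, -0.5, -0.1]
finger_gap: 25.5
```

Run:
```python
from h import *
import pickle
s=observe(); print(s["time_s"],s["tcp_pos"],s["tcp_rot"],s["finger_gap"],s["wrist_force"])
a=capture("wrist"); b=capture("top"); pickle.dump((a,b),open("p4.pkl","wb"))
A=cv2.resize(a["img"],(480,360)); B=cv2.resize(b["img"][120:240,180:320],(420,360),interpolation=cv2.INTER_CUBIC)
im=np.zeros((600,800,3),np.uint8); im[:360,:480]=A; im[240:600,380:800]=B
cv2.imwrite("pics/p4.png",np.vstack([cv2.resize(a["img"],(400,300)),cv2.resize(b["img"][120:240,180:340],(400,300),interpolation=cv2.INTER_CUBIC)])[:,:,::-1])
```

```text
12.95 [451.54247445  12.76290603 218.25871867] [ 8.36386105e-05  7.39489243e-01  6.73168356e-01 -1.30851940e-04] 25.498274265053304 [-0.51632312 -0.53221917 -0.07640656]
```

View pics/p4.png

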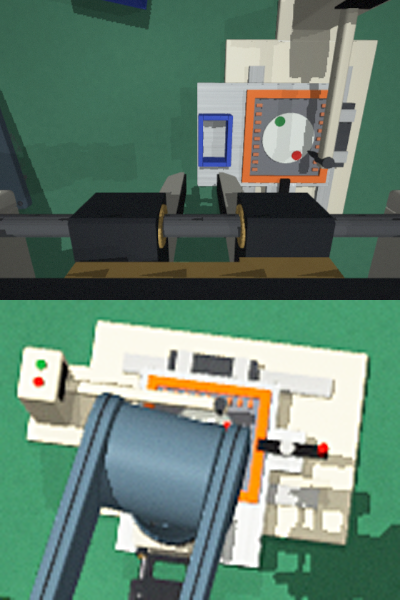

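The upper half (wrist view) shows the loop at about (215,140), the red dot at (296,155) and the green dot at (280,121). The lower half (top view) shows the button closed: pivot (288,448), post (322,449), nose over the orange frame. I'll compute the angle and positions.

Run:
```python
from h import *
import pickle
a,b=pickle.load(open("p4.pkl","rb"))
yaw=np.radians(-5.5);R=np.array([[np.cos(yaw),-np.sin(yaw)],[np.sin(yaw),np.cos(yaw)]])
po=px2w(b,180+322/2.5,120+149/2.5,88)[:2];pv=px2w(b,180+288/2.5,120+148/2.5,60)[:2]
d=R.T@(po-pv);print("theta",np.arctan2(-d[0],-d[1]),d,pv)
def cen(c,lo,hi,box,z,lo2=None):
    h=cv2.cvtColor(c["img"],cv2.COLOR_RGB2HSV);m=cv2.inRange(h,lo,hi)
    k=np.zeros_like(m);x0,y0,x1,y1=box;k[y0:y1,x0:x1]=255;m&=k
    n,l,st,ce=cv2.connectedComponentsWithStats(m);i=1+st[1:,4].argmax();print(st[i],ce[i]);return px2w(c,*ce[i],z)[:2]
k=1.4
r=cen(a,(0,150,100),(6,255,255),(370,190,440,240),50)
g=cen(a,(50,100,60),(75,255,255),(370,150,420,190),50)
# rim of the loop by height
ys,xs=np.mgrid[140:250,260:340];Z=a["z_map"][140:250,260:340]
d=np.stack([(xs-a["cx"])/a["fx"]*Z,(ys-a["cy"])/a["fy"]*Z,Z],-1)
X=(d-np.array(a["t"]))@np.array(a["R"])
m=(abs(X[...,2]-75)<5)&(X[...,0]<510);q=X[m][:,:2]
s=q@R;print("rim stage-aligned extents",s.min(0),s.max(0),s.max(0)-s.min(0));lo=R@((s.min(0)+s.max(0))/2)
print("red",r,"green",g,"mid",(r+g)/2,"loop",lo,"loop from disc",(r+g)/2-R@[118,0])
t=np.array([451.5,12.8]);w=lo+R@[-21.5,0];print("wall",w,"stage shift tool->wall",R.T@(w-t))
```

```text
theta 0.05173647644811192 [ -2.02790345 -39.16180472] [ 575.82279802 -102.19461398]
[409 212  13  12 123] [414.91056911 217.2601626 ]
[385 164  14  13 139] [391.74100719 169.6618705 ]
rim stage-aligned extents [444.28656848  18.6875994 ] [494.2266298   96.20508406] [49.94006132 77.51748466]
red [604.42593565 -29.39084118] green [577.30386789  28.81761561] mid [ 5.90864902e+02 -2.86612788e-01] loop [472.60222269  12.2056183 ] loop from disc [473.40815036  11.02318601]
wall [451.20120443  14.26630198] stage shift tool->wall [-0.43795879  1.43091313]
```

apply_moves([
  [0.1, 0, 2.5, 0],
  [0, 0, 2.5, 0],
  [0, 0, 2.5, 0],
  [0, 0, 2.5, 0],
  [0, 0, 2.5, 0],
  [0, 0, 1.5, 0],
  [0, 0, 1.2, 0],
  [0, 0, 1.2, 0],
  [0, 0, 0, 0],
])

```text
time_s: 13.95
tcp_pos: [450.3, 13.8, 53.0]
tcp_rot: [-0.001, 0.74, 0.673, -0.001]
wrist_force: [0.3, -0.7, -0.5]
finger_gap: 25.6
```

apply_moves([
  [0, 0, 0, 0],
  [0, 0, 0, 0],
  [0, 0, 0, 0],
  [0, 0, 0, 0],
  [0, 0, 0, 0],
  [0, 0, 0, 0],
  [0, 0, 0, 0],
], hand=1)

```text
time_s: 14.65
tcp_pos: [451.2, 14.1, 55.1]
tcp_rot: [0.0, 0.739, 0.673, -0.0]
wrist_force: [-2.6, -1.8, 4.8]
finger_gap: 6.9
```

```bash
cat > dots.py <<'E'
from h import *
yaw=np.radians(-5.5);RS=np.array([[np.cos(yaw),-np.sin(yaw)],[np.sin(yaw),np.cos(yaw)]])
def blob(c,lo,hi,box,z):
    h=cv2.cvtColor(c["img"],cv2.COLOR_RGB2HSV);m=cv2.inRange(h,lo,hi)
    k=np.zeros_like(m);x0,y0,x1,y1=box;k[y0:y1,x0:x1]=255;m&=k
    n,l,st,ce=cv2.connectedComponentsWithStats(m);i=1+st[1:,4].argmax();print(st[i],ce[i].round(1));return px2w(c,*ce[i],z)[:2]
E
python3 - <<'E'
from dots import *
import pickle
s=observe(); print(s["time_s"],s["tcp_pos"],s["finger_gap"],s["wrist_force"])
a=capture("scene"); b=capture("wrist"); t=capture("top"); pickle.dump((a,b,t),open("p5.pkl","wb"))
A=a["img"][190:290,270:410]; B=b["img"][0:300]
cv2.imwrite("pics/p5.png",np.vstack([cv2.resize(A,(420,300),interpolation=cv2.INTER_CUBIC),cv2.resize(B,(420,225))])[:,:,::-1])
E
```

```text
14.65 [451.17245678  14.08914481  55.11760834] 6.941061911661226 [-2.62446152 -1.8091342   4.81737357]
```

View pics/p5.png

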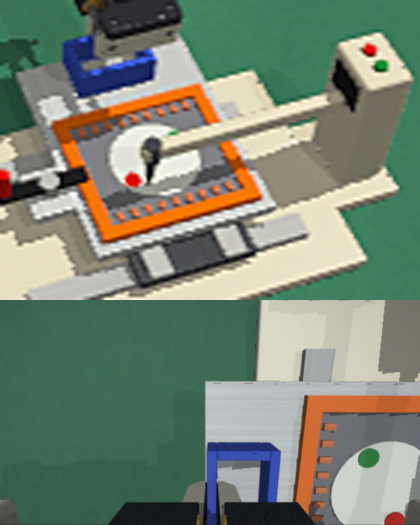

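The upper part (scene) shows the button nose lying across the orange frame and the gripper on the loop, with the needle tip at (149,183) and the red dot at (133,180). The lower part (wrist) shows the fingers pinching the loop's near wall. Next I'll enlarge the needle tip from the earlier wrist picture.

Run:
```python
from dots import *
import pickle
a,_=pickle.load(open("p4.pkl","rb")); s=pickle.load(open("p5.pkl","rb"))[0]
A=cv2.resize(a["img"][160:250,370:490],(720,540)[:2],interpolation=cv2.INTER_CUBIC)
B=cv2.resize(s["img"][220:270,290:350],(480,400),interpolation=cv2.INTER_CUBIC)
im=np.zeros((600,800,3),np.uint8)
im[:360,:480]=cv2.resize(a["img"][160:250,370:490],(480,360),interpolation=cv2.INTER_CUBIC)
im[360:600,:288]=cv2.resize(s["img"][235:275,297:345],(288,240),interpolation=cv2.INTER_CUBIC)
cv2.imwrite("pics/p6.png",im[:,:480,::-1])
```

```text
(no output)
```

View pics/p6.png

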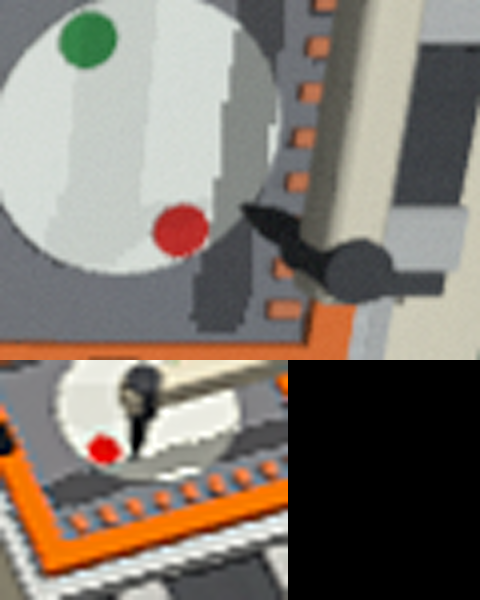

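The enlarged wrist crop shows the needle tip at (242,207), the red dot at (181,231) and the green dot at (88,40). The scene crop shows the tip at (136,460) and the red dot at (104,450).

Run:
```python
from dots import *
import pickle
a,_=pickle.load(open("p4.pkl","rb")); s,w,t=pickle.load(open("p5.pkl","rb"))
P=lambda x,y,z: px2w(a,370+x/4,160+y/4,z)[:2]
tip,r,g=P(242,207,57),P(181,231,50),P(88,40,50)
tw=np.array([451.5,12.8])
print("wrist tip",tip,"red",r,"green",g,"red->tip stage",RS.T@(tip-r),"green->tip",RS.T@(tip-g),"r-g",RS.T@(r-g),"disc->tip",RS.T@(tip-(r+g)/2))
S=lambda x,y,z: px2w(s,297+x/6,235+(y-360)/6,z)[:2]
tip2,r2=S(136,460,57),S(104,450,50);print("scene tip",tip2,"red",r2,RS.T@(tip2-r2))
b=np.array([604,-21.1]);print("from base",b+RS@[30,0])
```

```text
wrist tip [618.83079775 -22.03842925] red [604.83470988 -30.02771615] green [577.5932013   28.41179816] red->tip stage [13.16591344  9.29397139] green->tip [ 45.88318674 -46.26551611] r-g [ 32.7172733 -55.5594875] disc->tip [ 29.52455009 -18.48577236]
scene tip [621.65831125 -21.29815778] red [606.48079176 -28.95199316] [14.37405758  9.07329942]
from base [633.86188595 -23.97537258]
```

The two tip estimates agree, at about (620,−22), but the base-plate estimate is 15 mm off in x. I'll check against the pointer arm and column.

Run:
```python
from dots import *
import pickle
a,_=pickle.load(open("p4.pkl","rb")); s,w,t=pickle.load(open("p5.pkl","rb")); t0=pickle.load(open("top0.pkl","rb"))
tip=np.array([620,-22.])
ys,xs=np.mgrid[0:420,0:560]
for n,c in (("top",t0),("wrist",a),("scene",s)):
    Z=c["z_map"];d=np.stack([(xs-c["cx"])/c["fx"]*Z,(ys-c["cy"])/c["fy"]*Z,Z],-1);X=(d-np.array(c["t"]))@np.array(c["R"])
    q=(X[...,:2]-tip)@RS
    m=(Z>0)&(abs(q[...,0])<40)&(q[...,1]>20)&(q[...,1]<165)&(abs(X[...,2]-115)<4)
    print(n,"arm top x rel tip",np.percentile(q[m][:,0],[2,50,98]).round(1),m.sum(),"z",np.median(X[m][:,2]))
    m=(Z>0)&(abs(q[...,0])<70)&(q[...,1]>165)&(q[...,1]<260)&(abs(X[...,2]-150)<5)
    if m.sum(): print("  column rel tip",np.percentile(q[m],[2,98],axis=0).round(1).tolist())
    # lowest dark needle points
    m=(Z>0)&(np.hypot(q[...,0],q[...,1])<25)&(X[...,2]>56)&(X[...,2]<92)
    for v,u in list(zip(*np.where(m)))[:14]: print("   ",u,v,q[v,u].round(1),X[v,u,2].round(0))
```

```text
top arm top x rel tip [-12.8  -6.3   0.5] 138 z 113.56132297775488
  column rel tip [[-34.5, 186.2], [22.6, 228.4]]
    273 163 [  4.7 -12.2] 59.0
    268 166 [-9.2  0.9] 71.0
wrist arm top x rel tip [-9.  -3.2  3.9] 2740 z 113.21444069124966
    430 210 [-3.1  2.5] 59.0
    431 210 [-2.2  2.6] 59.0
    432 210 [-1.8  3. ] 61.0
    430 211 [-4.   1.9] 61.0
    431 211 [-3.2  2.1] 62.0
    432 211 [-4.1  3.2] 66.0
    433 211 [-3.2  3.3] 66.0
    434 211 [-3.8  4.2] 69.0
    435 211 [-3.7  4.7] 71.0
    436 211 [-2.7  4.8] 71.0
    437 211 [-2.6  5.3] 73.0
    438 211 [-2.3  5.7] 75.0
    430 212 [-3.8  0.7] 61.0
    431 212 [-4.5  1.7] 65.0
scene arm top x rel tip [-7.  -0.1  6.4] 170 z 112.6009289116992
  column rel tip [[-27.5, 183.7], [28.5, 226.8]]
    319 245 [ 2.8 -4.1] 90.0
    320 245 [ 3.  -1.3] 89.0
    319 246 [ 0.1 -2.3] 81.0
    320 246 [ 2.  -0.4] 83.0
    321 246 [1.7 2.7] 81.0
    319 247 [-1.7 -1. ] 74.0
    320 247 [ 3.3 -0.7] 81.0
    321 247 [1.5 3.1] 77.0
    319 248 [ 1.6 -2.4] 75.0
    320 248 [ 4.7 -1.1] 78.0
    321 248 [2.8 2.8] 74.0
    319 249 [ 0.9 -1.7] 69.0
    320 249 [ 3.3 -0. ] 71.0
    319 250 [ 0.2 -1. ] 63.0
```

apply_moves([
  [0.15, 0.2, 0, 0],
  [0.15, 0.2, 0, 0],
  [0.15, 0.2, 0, 0],
  [0.15, 0.2, 0, 0],
  [0.15, 0.2, 0, 0],
  [0.15, 0.2, 0, 0],
  [0, 0.1, 0, 0],
  [0, 0, 0, 0],
  [0, 0, 0, 0],
])

```text
time_s: 15.7
tcp_pos: [465.0, 21.8, 55.1]
tcp_rot: [0.0, 0.739, 0.673, -0.0]
wrist_force: [-2.6, -1.5, 6.7]
finger_gap: 7.1
```

Run:
```python
from dots import *
import pickle
s=observe(); print(s["time_s"],s["tcp_pos"],s["finger_gap"],s["wrist_force"])
a=capture("scene"); t=capture("top"); pickle.dump((a,t),open("p7.pkl","wb"))
im=np.zeros((300,760,3),np.uint8)
im[:,:360]=cv2.resize(a["img"][235:275,297:345],(360,300),interpolation=cv2.INTER_CUBIC)
im[:,380:]=cv2.resize(t["img"][145:190,245:302],(380,300),interpolation=cv2.INTER_CUBIC)
cv2.imwrite("pics/p7.png",im[:,:,::-1])
r=blob(a,(0,150,100),(6,255,255),(300,240,335,265),50); print("red",r)
for tip in ((621.7,-21.3),(619,-22)): print(RS.T@(np.array(tip)-r))
```

```text
15.7 [464.97332182  21.80536816  55.13141695] 7.075801201169843 [-2.63808098 -1.53723921  6.74305915]
[317 251   5   4  17] [318.8 252.6]
red [619.02354282 -22.06826129]
[2.59050072 1.02125142]
[-0.02997698  0.06569055]
```

View pics/p7.png

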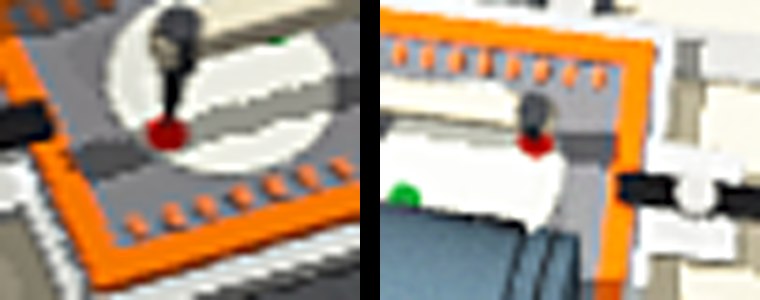

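Both views show the needle tip ending on the red dot: scene tip about (168,121) with dot centre (167,134), top dot (536,143) just under the needle. The nose is across the frame. I'll nudge 0.8 mm and rest.

apply_moves([
  [0.02, 0.08, 0, 0],
  [0, 0, 0, 0],
  [0, 0, 0, 0],
  [0, 0, 0, 0],
  [0, 0, 0, 0],
  [0, 0, 0, 0],
  [0, 0, 0, 0],
  [0, 0, 0, 0],
  [0, 0, 0, 0],
  [0, 0, 0, 0],
  [0, 0, 0, 0],
  [0, 0, 0, 0],
])

```text
time_s: 17.0
tcp_pos: [465.6, 21.8, 55.1]
tcp_rot: [0.0, 0.739, 0.673, -0.0]
wrist_force: [-2.1, -3.1, 6.2]
finger_gap: 6.5
```

apply_moves([
  [0, 0, 0, 0],
  [0, 0, 0, 0],
  [0, 0, 0, 0],
  [0, 0, 0, 0],
  [0, 0, 0, 0],
  [0, 0, 0, 0],
  [0, 0, 0, 0],
])

```text
time_s: 17.7
tcp_pos: [465.6, 21.8, 55.1]
tcp_rot: [0.0, 0.739, 0.673, -0.0]
wrist_force: [-3.0, -2.8, 6.8]
finger_gap: 6.8
```

apply_moves([
  [-0.25, 0.15, 0, 0],
  [-0.5, 0.3, 0, 0],
  [-0.5, 0.3, 0, 0],
  [-0.5, 0.3, 0, 0],
  [-0.5, 0.3, 0, 0],
  [-0.5, 0.3, 0, 0],
  [-0.5, 0.3, 0, 0],
  [-0.5, 0.3, 0, 0],
  [-0.5, 0.3, 0, 0],
  [-0.5, 0.3, 0, 0],
  [-0.5, 0.3, 0, 0],
  [-0.25, 0.1, 0, 0],
])

```text
time_s: 18.9
tcp_pos: [492.9, -34.9, 55.1]
tcp_rot: [-0.001, 0.739, 0.673, 0.0]
wrist_force: [-3.4, 3.1, 8.7]
finger_gap: 6.6
```

apply_moves([
  [0, 0, 0, 0],
  [0, 0, 0, 0],
  [0, 0, 0, 0],
])

```text
time_s: 19.2
tcp_pos: [493.0, -35.2, 55.1]
tcp_rot: [-0.0, 0.739, 0.673, 0.0]
wrist_force: [-2.3, 0.2, 5.5]
finger_gap: 6.6
```

Run:
```python
from dots import *
import pickle
s=observe(); print(s["time_s"],s["tcp_pos"],s["finger_gap"],s["wrist_force"])
print("moved since red",RS.T@(np.array(s["tcp_pos"][:2])-[464.97,21.81]))
a=capture("scene"); pickle.dump(a,open("p8.pkl","wb"))
g=blob(a,(50,120,60),(75,255,255),(305,240,335,265),50); print("green",g)
for tip in ((621.7,-21.3),(619,-22)): print(RS.T@(np.array(tip)-g))
```

```text
19.2 [492.99439116 -35.23022317  55.14327583] 6.5806619368081725 [-2.34696196  0.23255456  5.50361341]
moved since red [ 33.36243554 -54.09160244]
[317 251   5   4  15] [319.5 252.7]
green [620.02587812 -20.47248921]
[ 1.74572795 -0.66324362]
[-0.87474976 -1.61880449]
```

apply_moves([
  [-0.1, 0, 0, 0],
  [0, 0, 0, 0],
  [0, 0, 0, 0],
  [0, 0, 0, 0],
])

```text
time_s: 19.65
tcp_pos: [492.9, -35.8, 55.2]
tcp_rot: [-0.0, 0.739, 0.673, 0.001]
wrist_force: [-1.7, 2.6, 5.7]
finger_gap: 6.8
```

apply_moves([
  [0, 0, 0, 0],
  [0, 0, 0, 0],
  [0, 0, 0, 0],
  [0, 0, 0, 0],
  [0, 0, 0, 0],
], hand=0.45)

```text
time_s: 20.15
tcp_pos: [492.9, -36.6, 54.6]
tcp_rot: [-0.0, 0.739, 0.673, -0.0]
wrist_force: [0.1, 0.1, -0.3]
finger_gap: 25.9
```

apply_moves([
  [0, 0, -1, 0],
  [0, 0, -2, 0],
  [0, 0, -3, 0],
  [0, 0, -3, 0],
  [0, 0, -3, 0],
  [0, 0, -3, 0],
  [0, -2, -2, 0],
  [0, -3, 0, 0],
  [0, -3, 0, 0],
  [0, -3, 0, 0],
  [0, 0, 0, 0],
  [0, 0, 0, 0],
])

```text
time_s: 21.35
tcp_pos: [383.6, -26.5, 225.6]
tcp_rot: [0.001, 0.74, 0.673, 0.001]
wrist_force: [0.6, -0.1, -0.6]
finger_gap: 25.7
```

Run:
```python
from dots import *
import pickle
s=observe(); print(s["time_s"],s["tcp_pos"],s["finger_gap"],s["wrist_force"])
a=capture("scene"); t=capture("top"); w=capture("wrist"); pickle.dump((a,t,w),open("p9.pkl","wb"))
im=np.zeros((600,780,3),np.uint8)
im[:300,:360]=cv2.resize(a["img"][235:275,297:345],(360,300),interpolation=cv2.INTER_CUBIC)
im[:300,380:]=cv2.resize(t["img"][130:190,240:320],(400,300),interpolation=cv2.INTER_CUBIC)
im[300:,:400]=cv2.resize(w["img"],(400,300))
im[300:,400:780]=cv2.resize(t["img"],(380,300))
cv2.imwrite("pics/p9.png",im[:,:,::-1])
g=blob(a,(50,120,60),(75,255,255),(305,240,335,265),50); print("green",g)
for tip in ((621.7,-21.3),(619,-22)): print(RS.T@(np.array(tip)-g))
```

```text
21.35 [383.58532858 -26.47763327 225.62432214] 25.726399597568527 [ 0.64101677 -0.11223147 -0.550134  ]
[317 251   5   4  17] [319.2 252.6]
green [619.54103275 -20.91729339]
[ 2.1857086  -0.17401686]
[-0.43476911 -1.12957773]
```

View pics/p9.png

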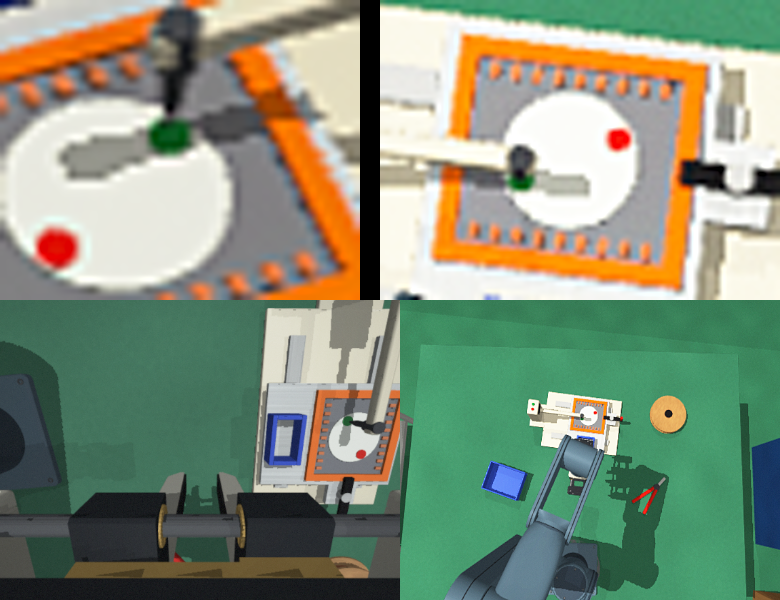

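The scene and top views show the needle ending on the green dot (scene dot (169,135), tip about (170,122)), the same geometry as at red. The nose is across the frame, and the bin, pliers and reel look unmoved. One numeric check of the button angle and bystanders before handing in.

Run:
```python
from dots import *
import pickle
a,t,w=pickle.load(open("p9.pkl","rb")); t0=pickle.load(open("top0.pkl","rb"))
red=blob(t,(0,150,100),(6,255,255),(355,145,375,170) if 0 else (280,145,300,165),50-0)
post=blob(t,(0,150,100),(6,255,255),(308,150,335,185),88)
# disc from red by measured r-g direction (stage 16.3,-27.6 from middle)
disc=red-RS@[16.3,-27.6]; pv=disc+RS@[0,-102]
d=RS.T@(post-pv);print("post-pivot stage",d,"theta",np.arctan2(-d[0],-d[1]))
h=cv2.cvtColor(t["img"],cv2.COLOR_RGB2HSV);m=(h[...,2]<60);k=np.zeros_like(m);k[155:175,300:325]=1
v,u=np.where(m&k);P=np.array([px2w(t,x,y,60)[:2] for x,y in zip(u,v)]);q=(P-pv)@RS
q=q[(abs(q[:,0])<14)&(abs(q[:,1])<46)];print(len(q),"bar slope dx/dy",np.polyfit(q[:,1],q[:,0],1))
d=cv2.absdiff(t["img"],t0["img"]).max(2)
for n,(x,y) in dict(bin=(153,253),reel=(395,159)).items(): print(n,(d[y-30:y+30,x-35:x+35]>60).sum())
mk=lambda c:cv2.inRange(cv2.cvtColor(c["img"],cv2.COLOR_RGB2HSV),(0,170,60),(6,255,255))[245:305,335:400]
for c in(t0,t): M=cv2.moments(mk(c),True);print("pliers",M["m00"],M["m10"]/M["m00"],M["m01"]/M["m00"])
```

```text
[286 156   4   4  14] [287.3 157.5]
[324 163   5   6  19] [325.6 165.2]
post-pivot stage [ -2.05020161 -40.34274148] theta 0.05077590906540298
79 bar slope dx/dy [ 9.65003075e-04 -1.15319180e+00]
bin 0
reel 0
pliers 366.0 28.008196721311474 32.505464480874316
pliers 358.0 27.941340782122904 32.47206703910614
```

```bash
python3 -c "
from workcell import bot; print(bot.finish_job())"
```

```text
the job is handed in; nothing more can be done
None
```

The job is handed in, at about 21.5 s on the robot's clock. The turnbutton is closed, and the pointer rested over the red dot and now stands over the green one.

**What I did**
- **Turnbutton:** My first push on the red post was off-tangent and slid the carrier about 22 mm along stage +x, hardly turning the button. I then gripped the post and led it round its arc to the stop. A final 4 mm press against the stop moved the carrier about 4 mm more.
- **Carrier:** I pinched the near wall of the blue loop and slid until the pointer stood over the red dot. It rested there about 2 s, then I slid on to the green dot. After that I released, lifted clear and backed away.

**Last checks**
- **Pointer over green:** The needle tip ends on the green dot in both the scene and top views, within about 2 mm by my measurements. The dot is partly hidden by the needle.
- **Turnbutton angle:** A line fitted to the bar gives about 0.00 rad. The post's position gives 0.05 rad, which I put down to the side of the post being visible. The nose is across the frame.
- **Bin, pliers and reel:** These match the first picture.
- **Forces:** The highest wrist force I read was about 10 N.

**One disagreement:** Assuming the base plate was centred on the stage origin put the needle 15 mm from where I saw it. I used the directly seen tip, on which the wrist and scene cameras agreed within about 3 mm.

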